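# Pass a rejected tug casting through the reject box's sprung flap

## Robot

A 6-joint arm with a two-finger parallel gripper is mounted at the origin on the work surface. World frame = base frame: x ahead of the robot, y to its left, z up, the work surface at z = 0. Lengths are in m, angles in rad, forces in N, time in s.
With the tool pointing down it reaches from about 0.325 to 1 m from the base axis. Payload 5.1 kg.
Tool frame: the origin (TCP) lies on the centre line of the jaws, within the pads' length; the fingertips stand 25 mm ahead of it and the grasp point (between the pads) lies 6 mm ahead of it (bot.tip_extent is the distance from the TCP to the fingertips, in m); z points along the fingers, y is the line along which they close (so a half turn about z gives the same grasp; the last joint's range is limited). The gripper opens to 85 mm and grips with 20 to 120 N. Pads are 22 mm wide; open, the fingers measure 114 mm over their backs; the gripper's body (76 mm by 85 mm) begins 54 mm behind the grasp point. The pads swing forward as they close: fully open they stand 13 mm farther back than shut.
Start: joints at [-1.414, 0.124, 1.65, -0, 1.367, -0.083], TCP at [0.154, -0.631, 0.256] pointing down, gripper open.
Joint ranges: [-2.61, 2.61], [-1.02, 2.33], [0.03, 2.71], [-1.35, 4.49], [0.32, 2.68], [-2.91, 2.91]. Speed limits (rad/s): [2.57, 2.57, 3.14, 3.14, 3.14, 3.14].

## Interface

Orientations are given as a unit quaternion [x, y, z, w].
In Python, from rig import bot gives the robot as it stands. The module is installed in compiled form; this text tells all that it offers. Calls block until the motion is done:
- bot.move_ptp(position, orientation): joint-space move of the TCP to a pose.
- bot.move_linear(position, frame=None, rate=0.15, stop_force=None): straight line of the TCP; frame=None keeps the orientation; rate is the mean speed in m/s. With stop_force (N) it stops when the force on the tool has changed by that much, and returns True; else False.
- bot.set_joints(angles): joint-space move.
- bot.gripper_to(opening): finger opening in m; the grip force is fixed at half the most; returns when the fingers have stopped.
- bot.hold(seconds).
- bot.solve_ik(position, orientation): joint angles nearest the present ones, or None.
- bot.grab_frame(name): name is "scene" or "top"; returns a dict with "image" (420x560x3 uint8, red, green, blue), "mtx" (3x3 intrinsics, pixels), "dist" ([k1, k2, p1, p2, k3] as OpenCV has them; the pictures are not rectified), "T" (4x4, takes a point from camera to world coordinates). Camera axes: x right, y up, looking along -z (the intrinsics and any distortion apply to the point x, -y, -z); pixel columns grow to the right and rows downward; lengths in m; the calibration is good to about 2 mm. A picture is of the moment at which its call begins. There is no depth.
A pose or a line that the arm cannot do raises bot.IKError and nothing moves.
- bot.hand_in(): hands the job in; it is judged then, once.
Readings, each from a call of its own:
- bot.current_time_s(): time.
- bot.current_joint_pos(): joint angles.
- bot.current_joint_velocities(): joint speeds.
- bot.current_tau(): joint torques, N m.
- bot.current_ee_pos(): TCP position.
- bot.current_tcp_rot(): TCP orientation.
- bot.current_contact_force(): force on the tool from outside, world axes, zero at the start.
- bot.current_ft_torque(): the same for the moment, N m.
- bot.current_grip_width(): finger opening in m.
- bot.current_finger_force(): force on a finger pad.
Only numpy, scipy, OpenCV 4.12 (cv2) and the standard library are available. Lean on these libraries where they do the work, as an engineer would, in place of code of your own. Each camera call takes 0.05 s, during which the arm holds its last target. There are 200 camera calls.

## Task

The tug casting lying on the sill of the reject box has failed inspection: with one finger push the box's self-closing flap open and hold it, and with the other finger slide the tug along the sill and over its edge so that it drops into the box, then come away and let the flap shut. The flap must be open before the tug goes over the edge: do not shove it open with the tug. Do not pinch or lift the tug, push it gently, and leave the other models and everything else where they are.

Things in the scene. Friction and masses are not known exactly. Their poses are not given: they have to be found in the camera images.
- reject_box: Lockable grey steel reject box, fixed, 270 mm long (x), 200 mm wide (y), hollow, padded floor 18 mm above the table. Origin on the table straight below the middle of the sill's inner edge; x points level from the sill to the flap and the box's back, y along the sill's edge, z up. From front to back: the sill (x = -110 to 0 mm), the inlet closed by the flap (0 to 115 mm), a fixed cover, top 43 mm above the sill.
- sill_edge (a point): Middle of the sill's inner edge, on its top face. The sill is a flat steel plate 170 mm above the table, 110 mm deep, with 6 mm upstands at its two ends (y = +-98 mm), none in front. What is pushed beyond this edge drops into the box when the flap is open. Axes as the box.
- flap_hinge (a point): Middle of the flap's hinge rod (8 mm thick, along the box's y), 115 mm beyond the sill's edge and 38 mm above the sill. A finger cannot pass this rod. The inlet is 184 mm wide between fixed side cheeks (inner faces at y = +-96 mm), up to 22 mm above the sill from x = 55 mm on and up to 44 mm from 105 mm on. Axes as the box.
- flap (a joint): Flap angle, rad: 0 shut, 1.35 fully open. Plate 2 mm thick, 184 mm wide, 121 mm long; shut, it slopes from the hinge rod down to the sill's edge (18 deg). Pushed from the sill's side it swings down and inward; spring 0.10 Nm shut, 0.20 at 1 rad, shuts in a second when let go. A fingertip 5 to 10 mm above the sill opens it 0.5 rad with its leading face 85 mm beyond the edge, 0.9 at 105.
- tug_mid (a point): The rejected tug casting, the only one on the sill: grey resin, 64 mm long, 26 wide, 55 g; hull 16 mm high with upright sides and flat bottom, deckhouse to 36 mm, thin mast to 46. It lies broadside to the flap (within 0.3 rad), its middle 25 to 45 mm before the edge; it tips over once its middle has passed the edge. Point in its middle, 18 mm above its underside; x to the bow, z up.
- tug_b_mid (a point): Another tug casting of the same shape, standing on the table beside the box; point and axes as for the rejected one. Leave it.
- tug_c_mid (a point): A third such tug casting on the table beside the box. Leave it.
- model_a: Finished ship model on a black base 150 x 60 x 12 mm, 90 mm high in all, standing on the table; origin under the middle of the base, x along it. Leave it.
- model_b: A second finished ship model on such a base. Leave it.
- pot: Small paint pot, 24 mm across and 28 mm high, standing at one outer corner of the sill; origin under its middle. Leave it.
- glue: Upright glue bottle, 36 mm across and 95 mm high, on the table beside the box; origin under its middle. Leave it.
- caliper: Caliper, 200 mm long and 11 mm high, lying on the table beside the box; origin under its middle, x along the beam. Leave it.
Mind the look-alikes: they are no part of the job. What is shaped like the part that bears tug_mid but orange is not meant.

How it is judged:
By the outcome, as a careful person would: the job done as asked, in the order asked, and still so for the second after the job is handed in, with the robot touching nothing.
It also fails if it takes over 32 s, if anything falls off the work surface, if the arm or the gripper's body presses on something with over 40 N, if the wrist force passes 120 N, or if a joint passes its speed limit or range.

## Working session

There is one attempt and no reset: what is moved stays moved. The work goes in short steps, each a Python script; the robot and the scene stay as the last script left them, time stands still between calls to the robot, and variables do not carry over. Pictures are saved under pics/ and viewed, at most 10 in all, crops included, and the job is handed in when it is done.

```bash
mkdir -p pics
python3 - <<'E'
from rig import bot
import cv2,numpy as np
for n in("scene","top"):
    f=bot.grab_frame(n); im=f["image"]
    cv2.imwrite(f"pics/{n}0.png",cv2.resize(im[:,:,::-1],(784,588),interpolation=cv2.INTER_CUBIC))
    np.savez(f"{n}0.npz",**f)
    print(n,f["mtx"].tolist(),f["dist"],f["T"].round(3).tolist())
print(bot.current_time_s(),bot.current_tcp_rot(),bot.tip_extent)
E
```

```text
scene [[500.692565623049, 0.0, 275.2737138298982], [0.0, 500.692565623049, 203.41800500430526], [0.0, 0.0, 1.0]] [-0.05625468  0.          0.          0.          0.        ] [[0.373, 0.882, -0.287, 0.193], [-0.928, 0.357, -0.111, -0.192], [0.004, 0.307, 0.952, 1.363], [0.0, 0.0, 0.0, 1.0]]
top [[425.0184017168499, 0.0, 280.417238290247], [0.0, 425.0184017168499, 211.32616827670384], [0.0, 0.0, 1.0]] [0.04419206 0.         0.         0.         0.        ] [[0.016, 0.983, -0.181, 0.428], [-1.0, 0.016, -0.005, -0.029], [-0.003, 0.181, 0.984, 0.983], [0.0, 0.0, 0.0, 1.0]]
0.1 [ 9.92820323e-01  1.19611531e-01 -4.03138576e-05 -9.41299680e-04] 0.025
```

View pics/scene0.png

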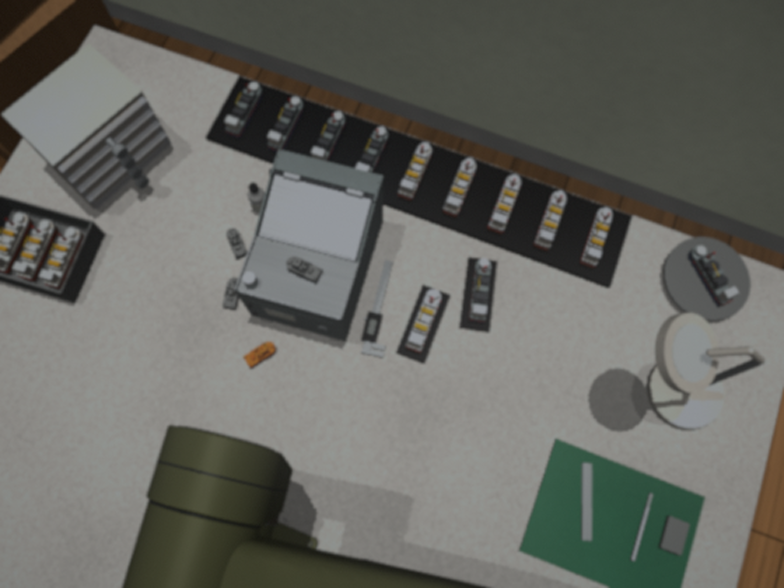

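View pics/top0.png

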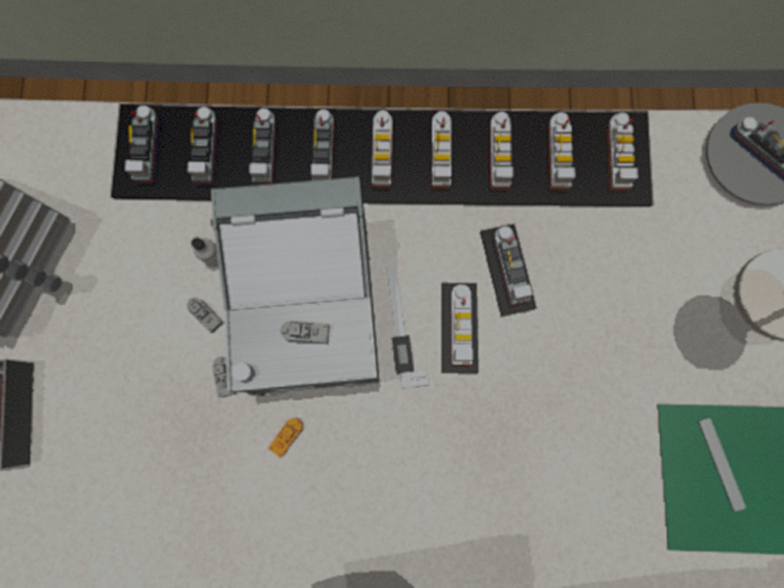

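The box is at about (225–375, 180–395) in the top picture. The grey tug is on its sill at (305, 331), the pot at (241, 372), and the flap hinge is near row 215. I'll enlarge both views.

Run:
```python
import cv2,numpy as np
for n,(x0,y0,w,h) in dict(top=(145,122,135,160),scene=(160,105,125,145)).items():
    im=np.load(f"{n}0.npz")["image"][y0:y0+h,x0:x0+w,::-1]
    s=3.7 if n=="top" else 4
    im=cv2.resize(im,None,fx=s,fy=s,interpolation=cv2.INTER_CUBIC)
    im=cv2.convertScaleAbs(im,alpha=1.5)
    for k in range(0,w,20):
        cv2.putText(im,str(x0+k),(int(k*s),10),0,.35,(0,0,255),1); cv2.line(im,(int(k*s),12),(int(k*s),18),(0,0,255),1)
    for k in range(20,h,20):
        cv2.putText(im,str(y0+k),(0,int(k*s)),0,.35,(0,0,255),1)
    cv2.imwrite(f"pics/{n}1.png",im); print(im.shape)
```

```text
(592, 500, 3)
(580, 500, 3)
```

View pics/top1.png

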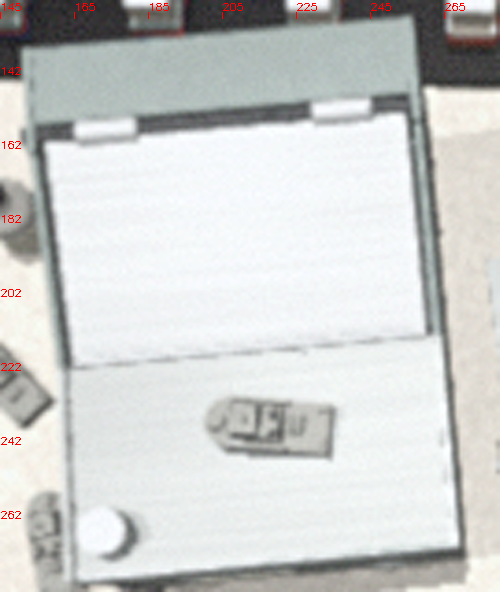

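View pics/scene1.png

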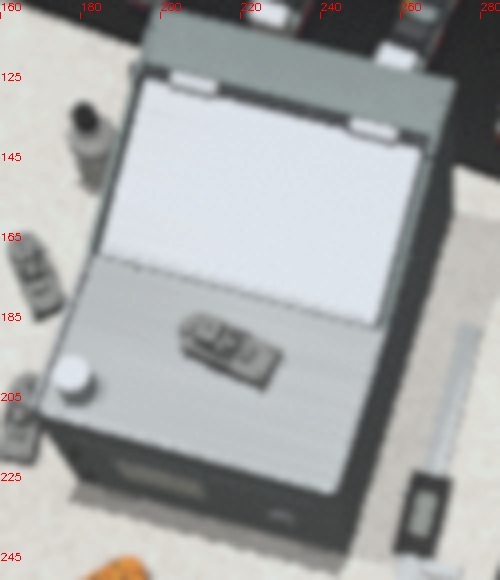

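The sill edge runs from (70,367) to (432,336) in the top crop and from (95,255) to (378,328) in the scene crop. In the top crop the tug's bow is at (207,420) and its stern corners are at (335,405) and (332,458). I'll fit the poses from these.

```bash
cat > h.py <<'E'
import cv2,numpy as np
from scipy.optimize import least_squares
F={n:dict(np.load(f"{n}0.npz")) for n in("top","scene")}
ORG={"top":(145,122,3.7),"scene":(160,105,4.)}
def proj(n,P):
    f=F[n];T=f["T"];p=(np.atleast_2d(P)-T[:3,3])@T[:3,:3]
    p=p*[1,-1,-1]
    return cv2.projectPoints(p,np.zeros(3),np.zeros(3),f["mtx"],f["dist"])[0][:,0]
def crop2px(n,c): x,y,s=ORG[n]; return np.array(c)/s+[x-.5+.5/s,y-.5+.5/s]
def pose(q,L):
    c,s=np.cos(q[2]),np.sin(q[2]);L=np.asarray(L,float)
    return np.c_[q[0]+c*L[:,0]-s*L[:,1],q[1]+s*L[:,0]+c*L[:,1],L[:,2]]
def fit(L,obs,q0):
    g=lambda q:np.concatenate([(proj(n,pose(q,L))-crop2px(n,o)).ravel() for n,o in obs.items()])
    r=least_squares(g,q0);return r.x,r.fun
E
python3 - <<'E'
from h import *
np.set_printoptions(precision=4,suppress=True)
L=[(-.11,.1,.172),(-.11,-.1,.172),(0,.092,.171),(0,-.092,.171)]
o=dict(top=[(76,580),(461,549),(74,366),(428,336)],scene=[(42,411),(335,492),(99,257),(378,327)])
t=[(.032,0,.186),(-.032,-.013,.186),(-.032,.013,.186)]
ot=dict(top=[(206,420),(335,404),(332,458)],scene=[(180,325),(283,350),(267,386)])
for oo in(o,{"top":o["top"]},{"scene":o["scene"]}):
    q,r=fit(L,oo,[.45,.1,0]);print("box",q,r)
for oo in(ot,{"top":ot["top"]},{"scene":ot["scene"]}):
    p,r=fit(t,oo,[.45,.1,1.57]);print("tug",p,r)
q,_=fit(L,o,[.45,.1,0])
p,_=fit(t,ot,[.45,.1,1.57])
c,s=np.cos(q[2]),np.sin(q[2]);d=p[:2]-q[:2]
print("tug in box",c*d[0]+s*d[1],-s*d[0]+c*d[1],p[2]-q[2])
# pot top centre
def ray(n,c,z):
    f=lambda v:(proj(n,[v[0],v[1],z])-crop2px(n,c)).ravel()
    return least_squares(f,[.45,.1]).x
for n,cc in(("top",(104,532)),("scene",(74,379))):
    d=ray(n,cc,.198)-q[:2];print("pot",c*d[0]+s*d[1],-s*d[0]+c*d[1])
E
```

```text
box [0.564  0.1053 0.1094] [-1.4305  0.8837  0.6538 -0.9408  1.0422  0.7815  0.4735  0.1156 -2.2401
 -0.8036  1.1057 -0.0402  0.8058 -0.7521 -0.1283  0.0429]
box [0.5644 0.1054 0.105 ] [-1.7431  0.4366  0.364  -0.9148  0.99    0.3521  0.4386  0.1   ]
box [0.5631 0.1051 0.1178] [-2.0721 -0.0765  1.5054  0.0774  0.6466 -0.1733 -0.0938  0.0871]
tug [0.5233 0.093  1.5128] [ 0.4825  0.5757  0.1303  0.5417 -0.3607 -0.3502  0.6492 -0.1147  0.0715
 -0.4678 -0.6686 -0.5025]
tug [0.5239 0.0932 1.5065] [ 0.4168  0.1817  0.0815  0.3654 -0.4971 -0.5354]
tug [0.5223 0.0927 1.5246] [ 0.5382  0.4201  0.0492 -0.2126 -0.5812 -0.1947]
tug in box -0.04173145695689341 -0.007801511992230833 1.403385924135299
pot -0.08785491012471011 0.07569666535403716
pot -0.09199586427402627 0.07413384301581752
```

```bash
cat >> h.py <<'E'
from scipy.spatial.transform import Rotation as R
Q=np.array([.564,.1053,.107]);YB=-.008
def W(x,z,y=YB): return pose(Q,[(x,y,z)])[0]
def ori(s):
    z=np.array([0,0,-1.]);y=s*np.array([np.cos(Q[2]),np.sin(Q[2]),0])
    return R.from_matrix(np.c_[np.cross(y,z),y,z]).as_quat()
E
python3 - <<'E'
from h import *
from rig import bot
np.set_printoptions(precision=3,suppress=True)
bot.move_ptp([.10,-.44,.33],bot.current_tcp_rot())
j0=bot.current_joint_pos()
c=[(s,bot.solve_ik(W(-.048,.29),ori(s))) for s in(1,-1)]
for s,j in c: print(s,j)
s,j=min((k for k in c if k[1] is not None),key=lambda k:abs(np.array(k[1])-j0)[5])
bot.move_ptp(W(-.048,.29),ori(s))
f=bot.grab_frame("top");im=f["image"][122:282,130:290,::-1]
cv2.imwrite("pics/a.png",cv2.resize(im,None,fx=3.5,fy=3.5,interpolation=cv2.INTER_CUBIC))
print(s,bot.current_time_s(),bot.current_ee_pos(),bot.current_grip_width(),bot.tip_extent,bot.current_contact_force())
# is push end reachable
for x in(-.048,.05): print(bot.solve_ik(W(x,.195),ori(s)))
E
```

```text
1 [ 0.074 -0.174  1.886 -0.     1.43  -0.033]
-1 None
1 3.4167 [0.517 0.091 0.29 ] 0.08513171188929193 0.025 [ 0.607 -0.414  0.214]
[ 0.074 -0.107  1.988 -0.     1.261 -0.033]
[ 0.079  0.11   1.77  -0.     1.261 -0.028]
```

View pics/a.png

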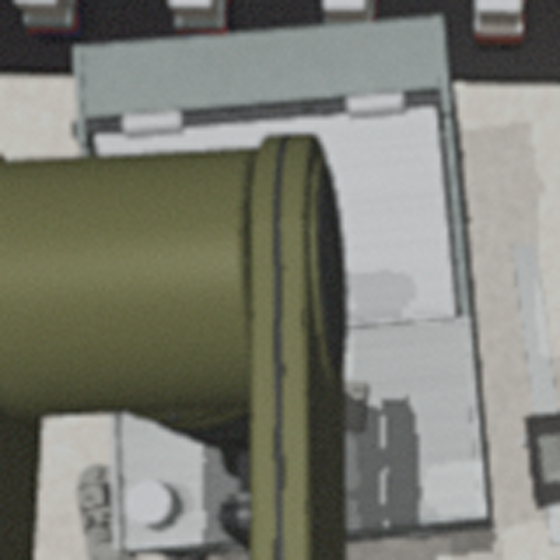

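The arm hides the sill from the top camera, and the gripper is over it as planned. I'll find the sill height by a light touch.

Run:
```python
from h import *
from rig import bot
np.set_printoptions(precision=4,suppress=True)
bot.move_linear(W(-.048,.212),rate=.12)
print(bot.move_linear(W(-.048,.176),rate=.015,stop_force=4))
p=bot.current_ee_pos();print(p,bot.current_contact_force())
bot.move_linear(W(-.048,p[2]+.007),rate=.05)
print(bot.current_ee_pos(),bot.current_contact_force(),bot.current_time_s())
f=bot.grab_frame("scene");im=f["image"][95:255,140:320,::-1]
cv2.imwrite("pics/b.png",cv2.convertScaleAbs(cv2.resize(im,None,fx=3.6,fy=3.6,interpolation=cv2.INTER_CUBIC),alpha=1.5))
```

```text
True
[0.5171 0.0922 0.1818] [-0.657  -0.3387  3.4957]
[0.5173 0.0922 0.1892] [ 0.8367 -1.1406  0.3042] 6.3083
```

View pics/b.png

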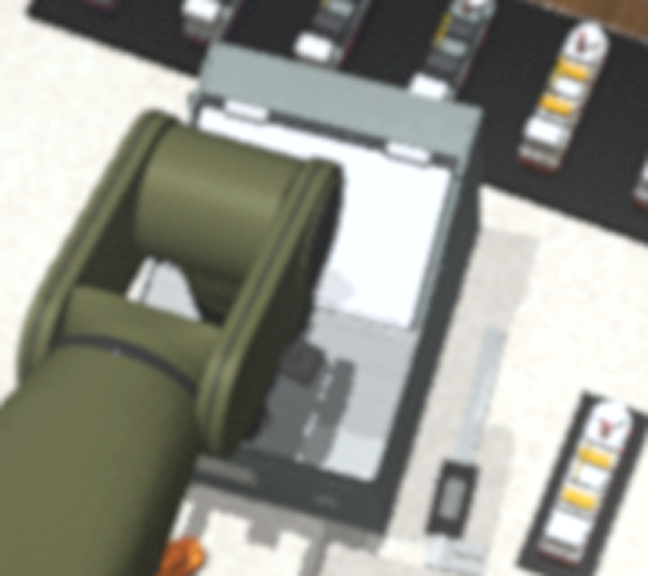

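The sill contact matches 0.170 m, and the flap is still shut. Next I push slowly with a force guard.

Run:
```python
from h import *
from rig import bot
np.set_printoptions(precision=3,suppress=True)
Z=.1885
def box(): 
    d=bot.current_ee_pos()[:2]-Q[:2];c,s=np.cos(Q[2]),np.sin(Q[2]);return np.array([c*d[0]+s*d[1],-s*d[0]+c*d[1]])
for x in(-.02,-.005,.015,.03,.038,.045):
    st=bot.move_linear(W(x,Z),rate=.035 if x>-.02 else .05,stop_force=12)
    F_=bot.current_contact_force()
    print(x,st,box(),F_,bot.current_time_s())
    if st: break
for n in("scene","top"):
    im=bot.grab_frame(n)["image"]
    im=im[95:255,140:320,::-1] if n=="scene" else im[115:290,130:310,::-1]
    cv2.imwrite(f"pics/c{n}.png",cv2.convertScaleAbs(cv2.resize(im,None,fx=3.3,fy=3.3,interpolation=cv2.INTER_CUBIC),alpha=2.))
```

```text
-0.02 False [-0.02  -0.008] [-0.104  0.03   0.12 ] 7.0667
-0.005 False [-0.005 -0.008] [-0.232 -0.199  1.121] 7.6417
0.015 False [ 0.015 -0.008] [-1.521 -0.328  0.911] 8.3667
0.03 False [ 0.03  -0.008] [-2.004  0.013  0.934] 8.9417
0.038 False [ 0.038 -0.008] [-3.379  0.366  1.31 ] 9.3167
0.045 False [ 0.044 -0.008] [-5.305 -0.786  0.725] 9.6667
```

View pics/cscene.png

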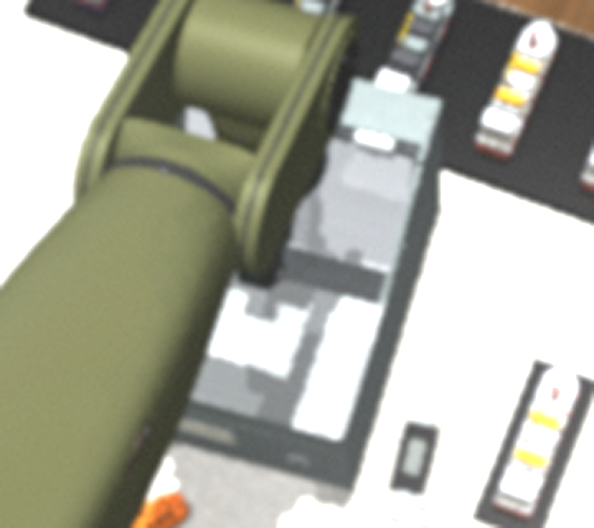

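The flap is held open and no tug shows on the visible sill. I'll push slightly further to be sure, hold, then back out with the flap following the finger.

Run:
```python
from h import *
from rig import bot
np.set_printoptions(precision=3,suppress=True)
Z=.1885
print(bot.move_linear(W(.049,Z),rate=.03,stop_force=10),bot.current_contact_force())
bot.hold(.6)
for x in(.0,-.048):
    print(bot.move_linear(W(x,Z),rate=.07,stop_force=10),bot.current_contact_force())
bot.move_linear(W(-.048,.30),rate=.15)
bot.move_ptp([.3,-.33,.35],ori(1))
bot.hold(.8)
print(bot.current_time_s(),bot.current_contact_force())
for n in("scene","top"):
    im=bot.grab_frame(n)["image"][:,:,::-1]
    cv2.imwrite(f"pics/d{n}.png",cv2.convertScaleAbs(cv2.resize(im[90:300,100:340],None,fx=2.7,fy=2.7,interpolation=cv2.INTER_CUBIC),alpha=1.4))
```

```text
False [-6.611 -0.309  0.086]
False [-1.21  -1.411  0.111]
False [-0.382  0.301 -0.1  ]
15.7667 [-0.339  0.567 -0.309]
```

View pics/dtop.png

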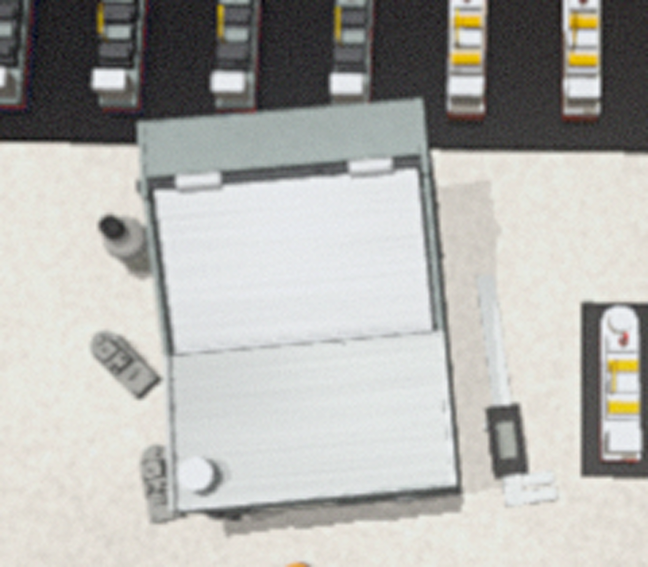

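The tug is gone from the sill, the flap is fully shut along its edge at (170,352)–(437,330), and the pot and other items haven't moved.

```bash
python3 -c "
from rig import bot
print(bot.hand_in())"
```

```text
the job is handed in; nothing more can be done
None
```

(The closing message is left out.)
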